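Lock the folded legs of an upturned tray table with a tee hex key

ROBOT

A 6-joint arm with a two-finger parallel gripper is mounted at the origin on the work surface. World frame = base frame: x ahead of the robot, y to its left, z up, the work surface at z = 0. Lengths are in m, angles in rad, forces in N, time in s.
With the tool pointing down it reaches from about 0.325 to 0.925 m from the base axis. Payload 3.1 kg.
Tool frame: the origin (TCP) lies between the finger pads; the fingertips stand 19 mm ahead of it and the grasp point (between the pads) is the TCP; z points along the fingers, y is the line along which they close (so a half turn about z gives the same grasp; the last joint's range is limited). The gripper opens to 85 mm and grips with 20 to 120 N. Pads are 22 mm wide; open, the fingers measure 114 mm over their backs; the gripper's body (76 mm by 85 mm) begins 54 mm behind the grasp point. The pads swing forward as they close: fully open they stand 13 mm farther back than shut.
Start: joints at [1.223, 0.217, 1.613, -0, 1.311, -0.112], TCP at [0.146, 0.608, 0.25] pointing down, gripper open.
Joint ranges: [-2.75, 2.75], [-0.78, 2.1], [0.31, 2.55], [-1.13, 4.27], [0.13, 2.63], [-2.58, 2.58]. Speed limits (rad/s): [2.79, 2.79, 3.14, 3.14, 3.14, 3.14].

INTERFACE

Orientations are given as a unit quaternion [x, y, z, w].
In Python, from rig import arm gives the robot as it stands.
- The arm moves only by the tool carry_out, never from a script. Its argument "deltas" is a list of rows, each a list of 5 numbers: the shift along the tool's x, y, z in normalised numbers (1 is 100 cm), then the turn about the tool's z in a scale on which 1.0 is 90 degrees, then the finger opening in m, from 0 to 0.0854. In form: [[dx, dy, dz, yaw, gripper], ...]. A call has 1 to 12 rows; each row is the pose to reach, as a shift and turn from the pose commanded when the call began, along the tool's axes at that moment; what a row does not reach only later rows make up. A row lasts 1/10 s, in which the tool goes at most 50 mm and 8.59 degrees, less where a joint would pass 70% of its speed; a pose out of reach is approached as far as the arm can. A call with a gripper value outside its range is refused whole. The fingers move at their own pace and stop on an object; "force" is the grip in N (left out, the last holds). Time passes only in rows, so rows that repeat a pose let the fingers close. It gives the time, the measured TCP pose, the force, the opening and the grip force at its end, in the units of the state.
- arm.state(): the state, without advancing time (a new reading comes with each control period).
- arm.capture(name): name is "scene" or "top" or "wrist"; returns a dict with "image" (420x560x3 uint8, red, green, blue), "range_z" (420x560 float32, m along the optical axis (not along the pixel's ray), 0 where there is no reading), "fovy" (degrees; the focal length in pixels is half the picture's height over the tangent of half this angle, whatever the lens; pixels are square), "cx", "cy" (the principal point, pixels), "R" (3x3) and "t" (3): a world point X has camera coordinates R X + t. Camera axes: x right, y down, z forward; pixel columns grow to the right and rows downward; lengths in m; the calibration is good to about 2 mm. A picture is of the moment at which its call begins.
- arm.finish_job(): hands the job in; it is judged then, once.
The state is a dict: "time_s": time; "joints": joint angles; "qd": joint speeds; "tau": joint torques, N m; "position": TCP position; "eef_rot": TCP orientation; "wrist_force": force on the tool from outside, world axes, zero at the start; "moment": the same for the moment, N m; "width": finger opening in m; "grasp_force": force on a finger pad.
Only numpy, scipy, OpenCV 4.12 (cv2) and the standard library are available. Lean on these libraries where they do the work, as an engineer would, in place of code of your own. Each camera call takes 0.05 s, during which the arm holds its last target. There are 200 camera calls.

TASK

The round tray table lies upside down, legs folded. Take the tee-handled hex key from its wooden stand, seat it gently and fully in the screw in the middle before the star begins to move, then turn it clockwise until the star's three arms lie square across the legs, against their stop. Work the star only through the seated key, never jam it hard, leave the other things alone, and put the key back upright in its stand.

Things in the scene. Friction and masses are not known exactly. Their poses are not given: they have to be found in the camera images.
- mouth (a point): Centre of the mouth of the hex socket: on the screw's axis, level with its top, 56 mm above the work surface. Upright dark steel cap screw amid the upturned table: head 31 mm diameter; socket 18.2 mm across flats, 14 mm deep, flat floor, no chamfer. Frame of the fixed table (z up), NOT of the screw: how far the hex is turned is not told and differs every time.
- socket_floor (a point): Centre of the socket's floor, 42 mm above the work surface (frame of the table too). The screw first turns clockwise (from above) against 0.05 N m through a hidden free play of 0 to 0.8 rad, then takes the star along against about 0.12 N m.
- star (a joint): Angle (rad) of the aluminium locking star under the screw head: three arms reaching 90 mm from the axis, 16 mm wide, top 39 mm above the work surface. Grows clockwise seen from above; starts at 0 to 0.25; 0.75 is locked, at a rigid stop, each arm square across a folded chrome leg (24 mm wide). Stays where left.
- star_tip (a point): Point at the end of one arm of the star, on its top, 90 mm from the screw's axis.
- tabletop: Upturned round table: dark wood disc 330 mm diameter with chrome rim, 20 mm thick, fixed, carrying legs, star and screw. Origin: centre of its underside; z up. Folded legs top out at 32 mm, stop pins (6 mm thick) at 46 mm, screw head at 56 mm above the work surface.
- key: Tee hex key, about 180 g, upright in the stand. Origin: centre of its working tip; z up the shaft; x along the handle. Steel hex shaft 17 mm across flats (two of its flats face +x and -x), 5 to 70 mm above the tip; the last 5 mm is a round cone, 17 to 10 mm diameter. Black handle bar on top: 90 mm long (x), 22 wide (y), 70 to 96 mm above the tip.
- tip (a point): Centre of the key's working tip. In the socket at a wrong angle the cone alone enters and the key stops 5 mm below the mouth; once the hexes agree within about 0.1 rad (they repeat every 60 degrees) it goes down to the floor, 14 mm.
- handle (a point): Centre of the key's handle bar, 83 mm above the tip, axes as the key's. Gripped here from above, closing across the 22 mm width.
- stand: Light wooden block 70 x 70 x 60 mm, fixed, with a round hole in its middle, 24.5 mm diameter, 45 mm deep, 2 mm chamfer, in which the key stands loosely. Origin: centre of its underside; z up.
- hole (a point): Centre of the mouth of the stand's hole, 60 mm above the work surface.
- cup: White cup, 72 mm diameter, 80 mm tall, a bystander. Origin: centre of its foot.
- planter: Steel goblet planter with a green plant, 90 mm wide, 131 mm tall, a bystander. Origin: centre of its foot.
- frame: Standing picture frame, 110 mm wide, 150 mm tall, a bystander. Origin: centre of its lower edge.
Mind the look-alikes: they are no part of the job. Leave any pink or red look-alike of the key alone. What is shaped like the stand but green is not meant.

How it is judged:
By the outcome, as a careful person would: the job done as asked, in the order asked, and still so for the second after the job is handed in, with the robot touching nothing.
It also fails if it takes over 72 s, if anything falls off the work surface, if the arm or the gripper's body presses on something with over 40 N, if the wrist force passes 120 N, or if a joint passes its speed limit or range.

## Working session

There is one attempt and no reset: what is moved stays moved. The work goes in short steps, Python scripts to look and compute and a tool call to move; the robot and the scene stay as the last step left them, time stands still between calls to the robot, and variables do not carry over. Pictures are saved under pics/ and viewed, at most 10 in all, crops included, and the job is handed in when it is done.

Besides the shell and the picture viewer there is one more tool, called as name(argument=value, ...), one argument or row to a line, values as JSON. carry_out: Moves the arm, as the interface text tells. Its arguments: {"type":"object","properties":{"deltas":{"type":"array"},"force":{"type":"number"}},"required":["deltas"]}

```bash
mkdir -p pics; ls
cat > h.py <<'E'
import numpy as np,cv2
from rig import arm
def cap(n,f=None):
    c=arm.capture(n)
    c['f']=c['image'].shape[0]/2/np.tan(np.radians(c['fovy'])/2)
    c['R']=np.array(c['R']);c['t']=np.array(c['t'])
    if f: cv2.imwrite('pics/'+f,c['image'][:,:,::-1])
    return c
def plane(c,uv,z):
    uv=np.atleast_2d(uv).astype(float)
    d=np.c_[(uv[:,0]-c['cx'])/c['f'],(uv[:,1]-c['cy'])/c['f'],np.ones(len(uv))]@c['R']
    o=-c['R'].T@c['t']
    return o+d*((z-o[2])/d[:,2])[:,None]
def cloud(c):
    z=c['range_z'];v,u=np.indices(z.shape)
    p=np.stack([(u-c['cx'])/c['f']*z,(v-c['cy'])/c['f']*z,z],-1)
    return (p-c['t'])@c['R']
E
python3 - <<'E'
from h import *
a=cap('scene','scene.png');b=cap('top','top.png');w=cap('wrist','wrist.png')
for c in(a,b,w):print(c['fovy'],c['cx'],c['cy'],-c['R'].T@c['t'],c['R'][2],(c['range_z']>0).mean())
print(arm.state())
E
```

```text
pics
43.89071570386363 277.4527898850888 207.87238478522823 [ 1.22544628 -0.19963664  1.1740496 ] [-0.53268745  0.07686532 -0.84281422] 0.996016156462585
50.21000938778157 270.50708722291927 210.8761714829136 [ 0.43825762 -0.10084923  1.11308352] [ 0.0888019  -0.02011265 -0.99584623] 0.9959396258503401
61.307972802271735 277.97250803610143 203.1122226189549 [0.06479378 0.62705911 0.37297126] [ 0.31363735 -0.07666112 -0.94644317] 0.9957908163265307
{'time_s': 0.15, 'joints': array([ 1.22280897e+00,  2.17598929e-01,  1.61462000e+00, -1.98087757e-06,
        1.31129194e+00, -1.12205625e-01]), 'qd': array([-0.00060237, -0.00155266, -0.00390701,  0.00114391, -0.00132194,
        0.0002982 ]), 'tau': array([-1.20439316e-03, -3.97448015e+01, -3.04416347e+01, -2.44604835e-04,
        5.74080477e-03, -1.51702881e-05]), 'position': array([0.14577525, 0.60713529, 0.24922856]), 'eef_rot': array([ 1.17617666e-01,  9.93058490e-01, -9.34051644e-04, -2.17814123e-04]), 'wrist_force': array([ 0.42206309, -0.40150897,  0.95728643]), 'moment': array([-0.01730685,  0.04214144, -0.01997977]), 'grasp_force': 0.0, 'width': 0.08555535540861729}
```

View pics/top.png

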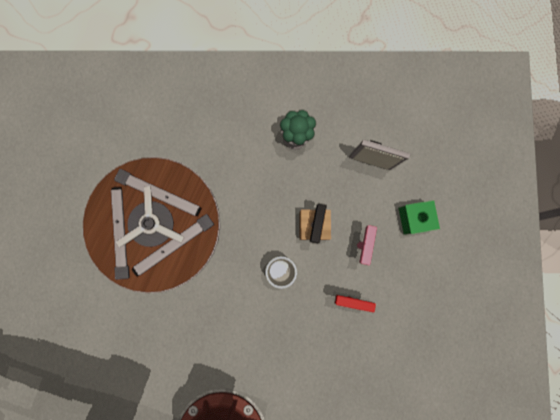

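View pics/scene.png

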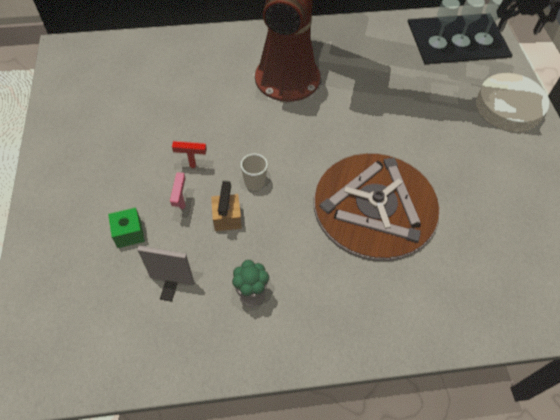

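Top view: the candidates for the key are the black tee in the wooden stand at (319,223), a pink one at (368,244) and a red one at (355,304). The candidates for the stand are the wooden block at (316,224) and a green one at (420,217). I choose the black key in the wooden stand. The screw is at (149,223) and the cup at (281,272). Next I measure and crop close.

Run:
```python
from h import *
P={}
for n in('top','scene'):
    c=cap(n);P[n]=c;X=cloud(c);im=c['image'].astype(int);hsv=cv2.cvtColor(c['image'],cv2.COLOR_RGB2HSV)
    k0={'top':(319,223),'scene':(226,197)}[n]
    v,u=np.indices(im.shape[:2]);near=np.hypot(u-k0[0],v-k0[1])<30
    z=X[...,2]
    m=near&(im.max(-1)<60)&(z>.09)
    print(n,'handle z',np.median(z[m]),np.percentile(z[m],[5,95]),m.sum())
    pts=np.c_[u[m],v[m]]; r=cv2.minAreaRect(pts.astype(np.float32)); bx=cv2.boxPoints(r)
    top=m&(abs(z-np.percentile(z[m],90))<.006)
    q=X[top][:,:2].astype(np.float32);rr=cv2.minAreaRect(q);print(' depth rect',rr,q.mean(0),r)
    # stand
    st=near&(hsv[...,0]>8)&(hsv[...,0]<22)&(hsv[...,1]>110)&(abs(z-.06)<.006)
    q=X[st][:,:2].astype(np.float32);print(' stand',cv2.minAreaRect(q),st.sum(),np.median(z[st]))
    # table disc
    k1={'top':(149,223),'scene':(378,200)}[n]
    nt=np.hypot(u-k1[0],v-k1[1])<90
    t=nt&(z>.012)&(z<.07);q=X[t][:,:2].astype(np.float32);print(' table circ',cv2.minEnclosingCircle(q),cv2.fitEllipse(cv2.convexHull(q)))
    s=nt&(z>.050)&(z<.062);q=X[s][:,:2];print(' screw',q.mean(0),s.sum(),np.ptp(q,0))
    near2=(z>.012)&(z<.3);
top=P['top']['image'];sc=P['scene']['image']
A=cv2.resize(top[180:270,260:350],(400,400),interpolation=cv2.INTER_CUBIC);B=cv2.resize(top[193:253,119:179],(400,400),interpolation=cv2.INTER_CUBIC)
cv2.imwrite('pics/crop1.png',np.hstack([A,B])[:,:,::-1])
```

```text
top handle z 0.11044530231742931 [0.10276341 0.11363079] 372
 depth rect ((0.49980345368385315, -0.22682645916938782), (0.020263981074094772, 0.08633560687303543), 78.56385803222656) [ 0.4995064  -0.22670433] ((311.1759948730469, 222.03201293945312), (22.181795120239258, 38.63925552368164), 10.304845809936523)
 stand ((0.4994490146636963, -0.22698332369327545), (0.0673806294798851, 0.06404232978820801), 89.50151824951172) 455 0.05998876451841613
 table circ ((0.5078386068344116, 0.1691807210445404), 0.16723862290382385) ((0.5076388120651245, 0.1692233681678772), (0.33268240094184875, 0.3329034149646759), 169.61297607421875)
 screw [0.50771207 0.16856023] 89 [0.0285384  0.02920738]
scene handle z 0.11054278597311898 [0.09758519 0.11498431] 258
 depth rect ((0.5041387677192688, -0.22776708006858826), (0.019088391214609146, 0.08531352877616882), 78.8632583618164) [ 0.5051145  -0.22798443] ((224.66217041015625, 198.02703857421875), (8.877545356750488, 32.715396881103516), 9.462322235107422)
 stand ((0.5026392340660095, -0.22844389081001282), (0.06901514530181885, 0.06887422502040863), 89.67534637451172) 384 0.060535493089636946
 table circ ((0.5071110725402832, 0.16792543232440948), 0.1682918816804886) ((0.5068113207817078, 0.16818445920944214), (0.3322097659111023, 0.33402031660079956), 75.11943817138672)
 screw [0.50837108 0.16780887] 85 [0.07856414 0.0590832 ]
```

View pics/crop1.png

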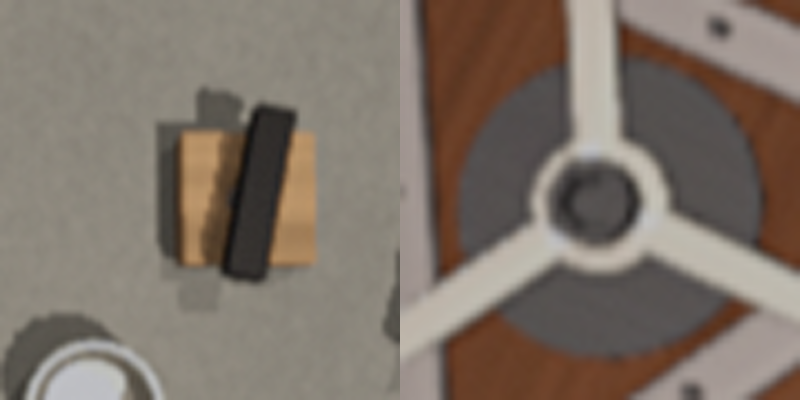

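The crop confirms the black key in the wooden stand (left) and the dark cap screw at the star's hub (right). I move the wrist camera over the screw to read the hex angle.

carry_out(
  deltas=[
    [-0.454,-0.342,0.06,0,0.085],
    [-0.454,-0.342,0.06,0,0.085],
    [-0.454,-0.342,0.06,0,0.085],
    [-0.454,-0.342,0.06,0,0.085],
    [-0.454,-0.342,0.06,0,0.085],
    [-0.454,-0.342,0.06,0,0.085],
    [-0.454,-0.342,0.06,0,0.085],
    [-0.454,-0.342,0.06,0,0.085],
    [-0.454,-0.342,0.06,0,0.085],
    [-0.454,-0.342,0.06,0,0.085],
    [-0.454,-0.342,0.06,0,0.085],
    [-0.454,-0.342,0.06,0,0.085],
  ],
)

```text
time_s: 1.45
position: [0.5097, 0.1657, 0.1901]
eef_rot: [0.119, 0.993, -0.0, 0.001]
wrist_force: [-0.1, 1.0, 0.4]
width: 0.085
grasp_force: 0.0
```

```bash
cat >> h.py <<'E'
from scipy.spatial.transform import Rotation as Ro
def delta(target,ang_y=None):
    "tool-axis shift to target; ang_y = world angle (deg) of tool y wanted"
    s=arm.state();M=Ro.from_quat(s['eef_rot']).as_matrix()
    d=M.T@(np.array(target)-s['position'])
    a=np.degrees(np.arctan2(M[1,1],M[0,1]))
    return d.round(4), a, None if ang_y is None else -((ang_y-a+90)%180-90)
E
python3 - <<'E'
from h import *
c=cap('wrist');X=cloud(c)
# bird view of plane z=.056 around the screw, 0.1mm px... 40mm window
ctr=np.array([.5075,.1685]);N=500;S=.044
g=(np.arange(N)/N-.5)*S
xx=ctr[0]-g[:,None]+0*g[None];yy=ctr[1]-g[None]+0*g[:,None]
p=np.stack([xx,yy,np.full_like(xx,.056)],-1)@c['R'].T+c['t']
u=(c['f']*p[...,0]/p[...,2]+c['cx']).astype(np.float32);v=(c['f']*p[...,1]/p[...,2]+c['cy']).astype(np.float32)
B=cv2.remap(c['image'],u,v,cv2.INTER_CUBIC)
print(u[250,250],v[250,250],p[250,250,2])
im=cv2.resize(c['image'],(560,420))
k=int(u[250,250]),int(v[250,250])
cv2.imwrite('pics/rect.png',cv2.convertScaleAbs(B,alpha=1.6)[:,:,::-1]);cv2.imwrite('pics/w1.png',im[:,:,::-1])
np.savez('w1.npz',**{k:c[k] for k in('image','range_z','R','t','f','cx','cy')})
m=(abs(X[...,2]-.056)<.003)&(np.hypot(X[...,0]-ctr[0],X[...,1]-ctr[1])<.03)
q=X[m][:,:2].astype(np.float32);print(m.sum(),cv2.fitEllipse(cv2.convexHull(q)))
E
```

```text
280.35126 193.70326 0.2701118313387913
811 ((0.5070658326148987, 0.17026521265506744), (0.030370144173502922, 0.03115476854145527), 81.85652160644531)
```

View pics/rect.png

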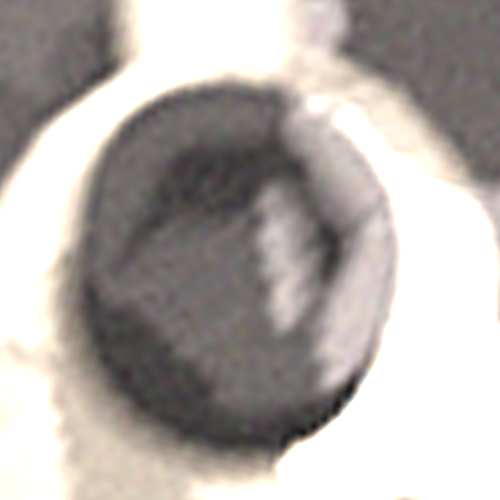

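View pics/w1.png

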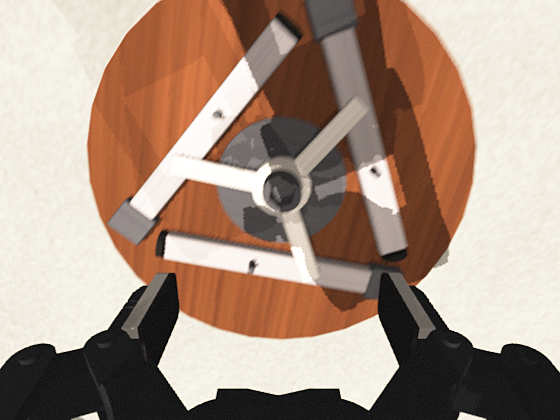

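The wrist view shows the screw at (283,190) and the star hub, with clean surroundings. The hex is blurry, so I go closer with the camera straight above.

carry_out(
  deltas=[
    [-0.083,0,0,0,0.085],
    [-0.083,0,0.05,0,0.085],
    [-0.083,0,0.1,0,0.085],
    [-0.083,0,0.105,0,0.085],
    [-0.083,0,0.105,0,0.085],
    [-0.083,0,0.105,0,0.085],
  ],
)

```text
time_s: 2.1
position: [0.5885, 0.1504, 0.0866]
eef_rot: [0.117, 0.993, 0.0, 0.001]
wrist_force: [0.5, -1.1, 0.0]
width: 0.0847
grasp_force: 0.0
```

```bash
cat > rect.py <<'E'
from h import *
import sys
c=cap('wrist');X=cloud(c);print(arm.state()['position'])
m=(abs(X[...,2]-.056)<.004)&(np.hypot(X[...,0]-.507,X[...,1]-.169)<.03)
q=X[m][:,:2].astype(np.float32);e=cv2.fitEllipse(cv2.convexHull(q));print(m.sum(),e)
# depth only: socket pixels
ctr=np.array(e[0]);print('cam',-c['R'].T@c['t'])
N=560;S=.040;g=(np.arange(N)/N-.5)*S
def rect(z,img,it=cv2.INTER_CUBIC):
    xx=ctr[0]-g[:,None]+0*g[None];yy=ctr[1]-g[None]+0*g[:,None]
    p=np.stack([xx,yy,np.full_like(xx,z)],-1)@c['R'].T+c['t']
    u=(c['f']*p[...,0]/p[...,2]+c['cx']).astype(np.float32);v=(c['f']*p[...,1]/p[...,2]+c['cy']).astype(np.float32)
    return cv2.remap(img,u,v,it),u,v
B,u,v=rect(.056,c['image']);print(u[280,280],v[280,280])
G=cv2.cvtColor(B,cv2.COLOR_RGB2GRAY)
G=cv2.createCLAHE(3,(4,4)).apply(G)
Z,_,_=rect(.056,X[...,2].astype(np.float32),cv2.INTER_NEAREST)
D=np.clip((Z-.036)/.024*255,0,255).astype(np.uint8)
cv2.imwrite('pics/'+sys.argv[1],cv2.resize(np.hstack([G,D]),(800,400)))
E
python3 rect.py r2.png
```

```text
[0.58951997 0.15052802 0.08782312]
2907 ((0.5072317123413086, 0.17018209397792816), (0.030812984332442284, 0.030874235555529594), 133.70962524414062)
cam [0.50730772 0.17003035 0.21035943]
277.94232 81.41673
```

View pics/r2.png

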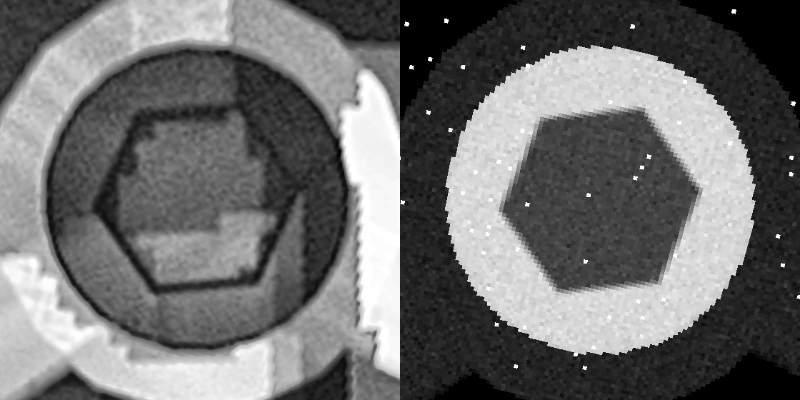

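The depth panel is crisp, with hex corners at (300,190), (243,107), (140,118) and so on. The flat normals point to world 5.65° mod 60°, and the screw axis is near (0.5072, 0.1702). Next I look at the key from close above with the same camera.

Units first: turns go in shares of 90 degrees. So -2 degrees / 90 = -0.0222.

carry_out(
  deltas=[
    [0,0,-0.05,0,0.085],
    [-0.01,-0.05,-0.083,-0.0222,0.085],
    [-0.084,-0.388,-0.083,-0.0222,0.085],
    [-0.084,-0.388,-0.083,-0.0222,0.085],
    [-0.084,-0.388,-0.083,-0.0222,0.085],
    [-0.084,-0.388,-0.083,-0.0222,0.085],
    [-0.084,-0.388,-0.083,-0.0222,0.085],
    [-0.084,-0.388,-0.083,-0.0222,0.085],
    [-0.084,-0.388,-0.083,-0.0222,0.085],
    [-0.084,-0.388,-0.083,-0.0222,0.085],
    [-0.084,-0.388,-0.083,-0.0222,0.085],
    [-0.084,-0.388,-0.083,-0.0222,0.085],
  ],
)

```text
time_s: 3.35
position: [0.5799, -0.2462, 0.1701]
eef_rot: [0.1, 0.995, -0.0, 0.001]
wrist_force: [0.6, 0.3, -0.3]
width: 0.085
grasp_force: 0.0
```

```bash
cat > key.py <<'E'
from h import *
import sys
c=cap('wrist','k.png');X=cloud(c);z=X[...,2];print(arm.state()['position'],'cam',-c['R'].T@c['t'])
near=np.hypot(X[...,0]-.5,X[...,1]+.227)<.06
zt=np.percentile(z[near],97);m=near&(z>.104)
m=cv2.morphologyEx(m.astype(np.uint8),cv2.MORPH_OPEN,np.ones((3,3)))>0
q=X[m][:,:2].astype(np.float32);print('handle',m.sum(),zt,np.median(z[m]),cv2.minAreaRect(q),q.mean(0))
A=np.c_[q,np.ones(len(q))];print('tilt',np.linalg.lstsq(A,z[m],rcond=None)[0][:2])
hsv=cv2.cvtColor(c['image'],cv2.COLOR_RGB2HSV)
s=near&(abs(z-.06)<.003);q=X[s][:,:2].astype(np.float32);print('stand',cv2.minAreaRect(q),s.sum())
for t in (m.any() and [0]):
    b=cv2.minAreaRect(X[m][:,:2].astype(np.float32));a=b[2] if b[1][0]<b[1][1] else b[2]+90
    print('y ang',a,delta([*b[0],.098],a))
E
python3 key.py
```

```text
[ 0.57975665 -0.24557509  0.16956281] cam [ 0.49792761 -0.22929921  0.29377301]
handle 7760 0.2937730054667507 0.11115304470085494 ((0.5044868588447571, -0.22807903587818146), (0.02208687923848629, 0.08362738788127899), 78.41456604003906) [ 0.50112176 -0.22746433]
tilt [-0.0130913  -0.03908272]
stand ((0.5011940002441406, -0.22740887105464935), (0.07046302407979965, 0.0702538937330246), 89.96221160888672) 7888
y ang 78.41456604003906 (array([0.0773, 0.0022, 0.0715]), np.float64(78.58228547643158), np.float64(0.16771943639251674))
```

```bash
cat > key2.py <<'E'
from h import *
c=cap('wrist');X=cloud(c);z=X[...,2]
m=(np.hypot(X[...,0]-.5,X[...,1]+.227)<.06)&(z>.106)&(z<.116)
m=cv2.morphologyEx(m.astype(np.uint8),cv2.MORPH_OPEN,np.ones((3,3)))>0
v,u=np.nonzero(m);print('rows',v.min(),v.max())
q=X[m][:,:2];b=cv2.minAreaRect(q.astype(np.float32));a=b[2] if b[1][0]<b[1][1] else b[2]+90
print(b,np.median(z[m]))
h=np.radians(a-90);e=np.array([np.cos(h),np.sin(h)]);n=np.array([-e[1],e[0]])
p=q@e;lo,hi=np.percentile(p,[.2,99.8]);print('len',hi-lo)
ctr=e*(lo+.045)+n*(np.percentile(q@n,.5)+np.percentile(q@n,99.5))/2
print('ctr',ctr,a,delta([*ctr,.098],a))
E
python3 key2.py
```

```text
rows 0 176
((0.5046184659004211, -0.22813253104686737), (0.02210468240082264, 0.08390688896179199), 78.34465026855469) 0.11116970351232688
len 0.08293315867326156
ctr [ 0.50791728 -0.22883085] 78.34465026855469 (array([0.0736, 0.002 , 0.0711]), np.float64(78.6177707648853), np.float64(0.27312049633060553))
```

The handle centre is (0.5009, -0.2274), matching the stand centre (0.5012, -0.2274). Now the grasp.

carry_out(
  deltas=[
    [0.05,0.001,0,0,0.085],
    [0.0807,0.002,0.02,0,0.06],
    [0.0807,0.002,0.05,0,0.06],
    [0.0807,0.002,0.071,0,0.06],
    [0.0807,0.002,0.071,0,0.06],
    [0.0807,0.002,0.071,0,0.06],
    [0.0807,0.002,0.071,0,0.02],
    [0.0807,0.002,0.071,0,0.02],
    [0.0807,0.002,0.071,0,0.02],
    [0.0807,0.002,0.071,0,0.02],
    [0.0807,0.002,0.071,0,0.02],
    [0.0807,0.002,0.071,0,0.02],
  ],
  force=50,
)

```text
time_s: 4.65
position: [0.5019, -0.2294, 0.0989]
eef_rot: [0.1, 0.995, -0.0, 0.001]
wrist_force: [0.4, 1.0, 5.8]
width: 0.0212
grasp_force: 49.3
```

carry_out(
  deltas=[
    [0,0,0,0,0.015],
    [0,0,0,0,0.015],
    [0,0,0,0,0.015],
    [0,0,0,0,0.015],
  ],
  force=60,
)

```text
time_s: 5.05
position: [0.5019, -0.2295, 0.099]
eef_rot: [0.101, 0.995, -0.0, 0.001]
wrist_force: [0.1, 2.3, 6.2]
width: 0.0216
grasp_force: 58.9
```

carry_out(
  deltas=[
    [0,0,-0.02,0,0.015],
    [0,0,-0.05,0,0.015],
    [0,0,-0.09,0,0.015],
    [0,0,-0.1,0,0.015],
    [0,0,-0.1,0,0.015],
    [0,0,-0.1,0,0.015],
  ],
)

```text
time_s: 5.65
position: [0.4994, -0.2285, 0.1954]
eef_rot: [0.1, 0.995, 0.001, -0.001]
wrist_force: [0.1, 0.7, -3.2]
width: 0.021
grasp_force: 59.3
```

Run:
```python
from h import *
c=cap('wrist','held.png');X=cloud(c);s=arm.state();print(s['position'],s['width'],s['wrist_force'],s['moment'])
M=Ro.from_quat(s['eef_rot']).as_matrix();T=(X-s['position'])@M  # tool frame
np.save('T.npy',T)
m=(c['range_z']>0)&(abs(T[...,1])<.02)&(abs(T[...,0])<.06)&(T[...,2]>-.02)&(T[...,2]<.0)&(c['image'].max(-1)<90)
v,u=np.nonzero(m);q=T[m];print(m.sum(),u.min(),u.max(),v.min(),v.max(),np.percentile(q,[1,50,99],axis=0))
f=m&(T[...,0]>.018);q=T[f];print(np.percentile(q,[0.5,2,50,98,99.5],axis=0))
A=np.c_[q[:,:2],np.ones(len(q))];print('top plane slopes',np.linalg.lstsq(A,q[:,2],rcond=None)[0])
```

```text
[ 0.49896562 -0.22822642  0.19460626] 0.021198499736544058 [ 0.08985389  0.31711744 -2.63833432] [-0.00780095  0.00725794 -0.01300954]
12645 224 332 190 394 [[-0.03563904 -0.01398329 -0.01960601]
 [ 0.01017859  0.00019829 -0.01283114]
 [ 0.04548201  0.01245861 -0.00204841]]
[[ 0.01818152 -0.01045929 -0.01450155]
 [ 0.01864335 -0.01001568 -0.01411098]
 [ 0.03433742  0.00017995 -0.0127688 ]
 [ 0.04552844  0.01029585 -0.00218554]
 [ 0.04567864  0.01076932 -0.00052131]]
top plane slopes [ 0.13237699  0.00019538 -0.01648592]
```

View pics/held.png

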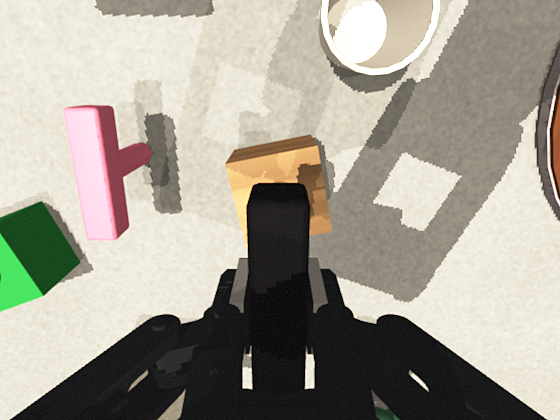

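The key is held centred: the handle end at (277,185) is 45.6 mm ahead, its top 12.8 mm up, and it is upright. I carry it over the screw and turn the handle to world 5.65°.

Converted, -17.1 degrees / 90 = -0.19.

carry_out(
  deltas=[
    [0.0713,0.392,0,-0.19,0.015],
    [0.0713,0.392,0,-0.19,0.015],
    [0.0713,0.392,0,-0.19,0.015],
    [0.0713,0.392,0,-0.19,0.015],
    [0.0713,0.392,0,-0.19,0.015],
    [0.0713,0.392,0,-0.19,0.015],
    [0.0713,0.392,0,-0.19,0.015],
    [0.0713,0.392,0,-0.19,0.015],
    [0.0713,0.392,0.02,-0.19,0.015],
    [0.0713,0.392,0.04,-0.19,0.015],
    [0.0713,0.392,0.04,-0.19,0.015],
    [0.0713,0.392,0.04,-0.19,0.015],
  ],
)

```text
time_s: 6.9
position: [0.5073, 0.1689, 0.1551]
eef_rot: [-0.049, 0.999, -0.0, -0.002]
wrist_force: [1.2, 0.6, -2.0]
width: 0.0212
grasp_force: 59.9
```

```bash
cat > chk.py <<'E'
from h import *
P=[];A=[];F=[]
for i in range(4):
    c=cap('wrist');s=arm.state();P.append(s['position']);M=Ro.from_quat(s['eef_rot']).as_matrix();A.append(np.degrees(np.arctan2(M[1,1],M[0,1])));F.append(np.r_[s['wrist_force'],s['moment']])
P=np.array(P);print(P.round(4));print('mean',P.mean(0),'ang',np.round(A,2),'tilt',M[:2,2],'F',np.mean(F,0).round(2))
X=cloud(c);T=(X-P.mean(0))@M
m=(c['range_z']>0)&(abs(T[...,1])<.02)&(T[...,0]>.018)&(T[...,0]<.06)&(T[...,2]>-.02)&(T[...,2]<.0)&(c['image'].max(-1)<90)
q=T[m];print('handle end x %.4f y %.4f top %.4f'%(np.percentile(q[:,0],99.5),(np.percentile(q[:,1],1)+np.percentile(q[:,1],99))/2,np.median(q[q[:,0]<.04,2])))
y=q[q[:,0]<.04];print('handle yaw in tool', [np.polyfit(*(lambda b:(b[:,0],b[:,1]))(np.array([[x,np.percentile(y[abs(y[:,0]-x)<.002,1],p)] for x in np.arange(.02,.039,.003)])),1)[0].round(3) for p in(2,98)])
d=delta([.5072,.1702,.151],95.65);print(d)
h=(c['range_z']>0)&(abs(X[...,2]-.056)<.003)&(np.hypot(X[...,0]-.507,X[...,1]-.17)<.02);print('screw px',h.sum(),X[h][:,:2].mean(0) if h.any() else 0)
E
python3 chk.py
```

```text
[[0.5085 0.1689 0.1565]
 [0.5092 0.1689 0.1575]
 [0.5097 0.1689 0.158 ]
 [0.5098 0.169  0.1583]]
mean [0.50930134 0.16890202 0.15757949] ang [95.56 95.55 95.54 95.54] tilt [0.00184187 0.00037729] F [ 0.19 -0.2  -2.05 -0.03 -0.    0.02]
handle end x 0.0457 y 0.0001 top -0.0127
handle yaw in tool [np.float64(0.013), np.float64(-0.005)]
(array([0.0025, 0.0015, 0.0073]), np.float64(95.5391824045217), np.float64(-0.11081759547830927))
screw px 0 0
```

carry_out(
  deltas=[
    [0.0025,0.0014,0.005,0,0.015],
    [0.0025,0.0014,0.008,0,0.015],
    [0.0025,0.0014,0.008,0,0.015],
    [0.0025,0.0014,0.008,0,0.015],
  ],
)

```text
time_s: 7.5
position: [0.5062, 0.1703, 0.1492]
eef_rot: [-0.049, 0.999, -0.0, -0.0]
wrist_force: [0.5, -0.2, -1.9]
width: 0.0207
grasp_force: 59.9
```

```bash
python3 chk.py
```

```text
[[0.5063 0.1704 0.1493]
 [0.5064 0.1704 0.1494]
 [0.5065 0.1704 0.1495]
 [0.5065 0.1704 0.1495]]
mean [0.50641989 0.17041472 0.14940719] ang [95.59 95.59 95.59 95.59] tilt [3.37781368e-04 5.92653374e-05] F [ 0.02 -0.08 -1.97  0.03 -0.01 -0.03]
handle end x 0.0461 y 0.0002 top -0.0122
handle yaw in tool [np.float64(0.014), np.float64(-0.007)]
(array([-0.0007, -0.0003, -0.0015]), np.float64(95.59027354806229), np.float64(-0.059726451937720526))
screw px 0 0
```

carry_out(
  deltas=[
    [-0.001,0,0.003,0,0.015],
    [-0.001,0,0.006,0,0.015],
    [-0.001,0,0.008,0,0.015],
    [-0.001,0,0.01,0,0.015],
    [-0.001,0,0.011,0,0.015],
    [-0.001,0,0.012,0,0.015],
    [-0.001,0,0.013,0,0.015],
    [-0.001,0,0.013,0,0.015],
    [-0.001,0,0.013,0,0.015],
  ],
)

```text
time_s: 8.6
position: [0.5074, 0.1705, 0.1364]
eef_rot: [-0.049, 0.999, -0.0, 0.0]
wrist_force: [0.2, -0.6, -2.3]
width: 0.0211
grasp_force: 59.9
```

```bash
python3 chk.py
```

```text
[[0.5074 0.1705 0.1364]
 [0.5074 0.1705 0.1364]
 [0.5074 0.1705 0.1364]
 [0.5074 0.1705 0.1364]]
mean [0.50737103 0.17051363 0.13639506] ang [95.59 95.59 95.59 95.59] tilt [1.26632220e-04 1.66819347e-05] F [-0.26 -0.1  -1.6  -0.   -0.01  0.03]
handle end x 0.0461 y 0.0002 top -0.0122
handle yaw in tool [np.float64(0.027), np.float64(-0.007)]
(array([ 0.0002, -0.0003, -0.0146]), np.float64(95.59123070528717), np.float64(-0.058769294712831766))
screw px 0 0
```

carry_out(
  deltas=[
    [0,0,0.001,0,0.015],
    [0,0,0.002,0,0.015],
    [0,0,0.003,0,0.015],
    [0,0,0.004,0,0.015],
    [0,0,0.004,0,0.015],
    [0,0,0.004,0,0.015],
  ],
)

```text
time_s: 9.4
position: [0.5079, 0.1701, 0.1323]
eef_rot: [-0.049, 0.999, -0.0, 0.001]
wrist_force: [1.3, -3.2, -0.7]
width: 0.0213
grasp_force: 60.0
```

carry_out(
  deltas=[
    [-0.0003,-0.0007,0,0,0.015],
    [-0.0003,-0.0007,0.001,0,0.015],
    [-0.0003,-0.0007,0.002,0,0.015],
    [-0.0003,-0.0007,0.003,0,0.015],
    [-0.0003,-0.0007,0.003,0,0.015],
  ],
)

```text
time_s: 9.9
position: [0.5076, 0.1697, 0.1291]
eef_rot: [-0.049, 0.999, -0.0, -0.0]
wrist_force: [1.2, -2.1, -2.3]
width: 0.0212
grasp_force: 59.9
```

The hex has entered. Now down to the floor.

carry_out(
  deltas=[
    [-0.0002,-0.0004,0.001,0,0.015],
    [-0.0002,-0.0004,0.002,0,0.015],
    [-0.0002,-0.0004,0.003,0,0.015],
    [-0.0002,-0.0004,0.0035,0,0.015],
    [-0.0002,-0.0004,0.0035,0,0.015],
  ],
)

```text
time_s: 10.4
position: [0.5078, 0.1696, 0.126]
eef_rot: [-0.049, 0.999, 0.0, -0.0]
wrist_force: [-0.1, -1.0, 1.4]
width: 0.0212
grasp_force: 60.2
```

carry_out(
  deltas=[
    [0,-0.0002,0.0005,0,0.015],
    [0,-0.0002,0.001,0,0.015],
    [0,-0.0002,0.001,0,0.015],
  ],
)

```text
time_s: 10.7
position: [0.5081, 0.1696, 0.1258]
eef_rot: [-0.049, 0.999, 0.0, -0.0]
wrist_force: [-2.4, -0.4, 6.0]
width: 0.0219
grasp_force: 61.0
```

```bash
python3 chk.py
```

```text
[[0.5081 0.1696 0.1259]
 [0.5081 0.1696 0.1259]
 [0.5081 0.1696 0.1259]
 [0.5081 0.1696 0.1259]]
mean [0.50809684 0.16957032 0.12586826] ang [95.59 95.59 95.59 95.59] tilt [3.91398678e-05 5.29765094e-04] F [-1.49 -0.85  6.08 -0.17  0.34 -0.  ]
handle end x 0.0461 y 0.0002 top -0.0122
handle yaw in tool [np.float64(0.019), np.float64(-0.005)]
(array([ 0.0008,  0.0007, -0.0251]), np.float64(95.58728985533322), np.float64(-0.06271014466678082))
screw px 0 0
```

Seated: TCP z is 0.1259, so the tip is at 0.042, with 6–8 N on the floor. Next I measure the star's angle (w1 and now) to know how far it has to go.

```bash
cat > star.py <<'E'
from h import *
C=np.array([.5075,.170])
def ang(c,C=C):
    X=cloud(c);ok=c['range_z']>0;d=X[...,:2]-C;r=np.hypot(d[...,0],d[...,1]);th=np.arctan2(d[...,1],d[...,0])
    a=ok&(abs(X[...,2]-.039)<.0025)&(r>.03)&(r<.088)
    im=c['image'].astype(int)
    z=np.exp(3j*th[a]).mean();s=np.degrees(np.angle(z))/3
    l=ok&(abs(X[...,2]-.032)<.002)&(r>.03)&(r<.15)
    return s,abs(z),a.sum(),l.sum(),[ (k,round(float(np.degrees(np.angle(np.exp(1j*(th[a]-np.radians(s+k))[abs(np.angle(np.exp(1j*(th[a]-np.radians(s+k)))))<.5]).mean())))),2),int((abs(np.angle(np.exp(1j*(th[a]-np.radians(s+k)))))<.5).sum())) for k in(0,120,-120)]
if __name__=='__main__':
    d=np.load('w1.npz');print('w1',ang({k:d[k] for k in d}))
    for n in('top','scene','wrist'): print(n,ang(cap(n)))
    s=arm.state();print(s['position'],s['wrist_force'],s['moment'],s['joints'].round(3))
E
python3 - <<'E'
from star import *
d=np.load('w1.npz');c={k:d[k] for k in d};X=cloud(c);ok=c['range_z']>0
D=X[...,:2]-C;r=np.hypot(D[...,0],D[...,1])
m=(ok&(abs(X[...,2]-.032)<.002)&(r<.15)).astype(np.uint8);m=cv2.morphologyEx(m,cv2.MORPH_OPEN,np.ones((3,3)))
n,l,st,_=cv2.connectedComponentsWithStats(m)
for i in range(1,n):
    if st[i,4]>300:
        b=cv2.minAreaRect(X[l==i][:,:2].astype(np.float32));w,h=b[1];a=b[2]+(90 if w<h else 0)
        print(st[i,4],b,'normal',a+90, 'mod120 ±',(a+90)%60)
E
python3 star.py
```

```text
Traceback (most recent call last):
  File "star.py", line 9
    return s,abs(z),a.sum(),l.sum(),[ (k,round(float(np.degrees(np.angle(np.exp(1j*(th[a]-np.radians(s+k))[abs(np.angle(np.exp(1j*(th[a]-np.radians(s+k)))))<.5]).mean())))),2),int((abs(np.angle(np.exp(1j*(th[a]-np.radians(s+k)))))<.5).sum())) for k in(0,120,-120)]
                                                                                                                                                                                                                                                 ^
SyntaxError: closing parenthesis ')' does not match opening parenthesis '['
  File "star.py", line 9
    return s,abs(z),a.sum(),l.sum(),[ (k,round(float(np.degrees(np.angle(np.exp(1j*(th[a]-np.radians(s+k))[abs(np.angle(np.exp(1j*(th[a]-np.radians(s+k)))))<.5]).mean())))),2),int((abs(np.angle(np.exp(1j*(th[a]-np.radians(s+k)))))<.5).sum())) for k in(0,120,-120)]
                                                                                                                                                                                                                                                 ^
SyntaxError: closing parenthesis ')' does not match opening parenthesis '['
```

```bash
python3 - <<'E'
s=open('star.py').read().split('\n')
i=[k for k,x in enumerate(s) if x.strip().startswith('return')][0]
s[i]="""    out=[]
    for k in (0,120,-120):
        e=np.angle(np.exp(1j*(th[a]-np.radians(s+k))));e=e[abs(e)<.4]
        out.append((round(s+k+np.degrees(e.mean()),2) if len(e)>20 else None,len(e)))
    return round(s,2),round(abs(z),2),l.sum(),out"""
open('star.py','w').write('\n'.join(s))
E
python3 - <<'E'
from star import *
d=np.load('w1.npz');c={k:d[k] for k in d};X=cloud(c);ok=c['range_z']>0
D=X[...,:2]-C;r=np.hypot(D[...,0],D[...,1])
m=(ok&(abs(X[...,2]-.032)<.002)&(r<.15)).astype(np.uint8);m=cv2.morphologyEx(m,cv2.MORPH_OPEN,np.ones((3,3)))
n,l,st,_=cv2.connectedComponentsWithStats(m)
for i in range(1,n):
    if st[i,4]>300:
        b=cv2.minAreaRect(X[l==i][:,:2].astype(np.float32));w,h=b[1];a=b[2]+(90 if w<h else 0)
        print(st[i,4],np.round(b[0],4),np.round(b[1],4),'normal mod180',(a+90)%180,'dir',np.degrees(np.arctan2(*(np.array(b[0])-C)[::-1])))
E
python3 star.py
```

```text
6546 [0.491 0.245] [0.2014 0.032 ] normal mod180 95.74438381195068 dir 102.41991552656197
7577 [0.4566 0.1135] [0.032  0.2148] normal mod180 34.55671691894531 dir -131.99585148858662
3185 [0.5626 0.1122] [0.1296 0.0246] normal mod180 155.22347259521484 dir -46.382237791911514
1506 [0.6075 0.2054] [0.0634 0.0311] normal mod180 159.26174926757812 dir 19.478242834547014
w1 (np.float64(3.75), np.float64(0.95), np.int64(20299), [(np.float64(4.3), 1134), (np.float64(124.64), 1601), (np.float64(-117.15), 1434)])
top (np.float64(2.85), np.float64(0.94), np.int64(1153), [(np.float64(2.03), 127), (None, 4), (np.float64(-115.66), 127)])
scene (np.float64(1.44), np.float64(0.86), np.int64(966), [(np.float64(2.21), 88), (np.float64(123.46), 43), (np.float64(-117.51), 90)])
wrist (np.float64(3.5), np.float64(0.94), np.int64(28532), [(None, 0), (np.float64(124.83), 2402), (np.float64(-117.2), 2455)])
[0.50806682 0.16955508 0.12583433] [-1.55774017 -0.703592    4.98236827] [-0.16706711  0.38510027 -0.01553913] [ 1.910e-01  1.720e-01  1.920e+00  1.000e-03  1.050e+00 -1.478e+00]
```

The legs want the star at −24.8°; it is at 3.7°, so about 28.5° of star travel after the free play. I start turning clockwise.

Converted, 20 degrees / 90 = 0.2222.

carry_out(
  deltas=[
    [0.0003,0,-0.0003,0.0444,0.015],
    [0.0003,0,-0.0003,0.0889,0.015],
    [0.0003,0,-0.0003,0.1333,0.015],
    [0.0003,0,-0.0003,0.1778,0.015],
    [0.0003,0,-0.0003,0.2222,0.015],
    [0.0003,0,-0.0003,0.2222,0.015],
  ],
)

```text
time_s: 11.65
position: [0.508, 0.169, 0.1259]
eef_rot: [0.125, 0.992, -0.0, 0.0]
wrist_force: [-1.4, -1.7, 4.9]
width: 0.021
grasp_force: 60.8
```

```bash
python3 star.py; python3 chk.py
```

```text
w1 (np.float64(3.75), np.float64(0.95), np.int64(20299), [(np.float64(4.3), 1134), (np.float64(124.64), 1601), (np.float64(-117.15), 1434)])
top (np.float64(2.78), np.float64(0.95), np.int64(1158), [(np.float64(1.35), 98), (None, 0), (np.float64(-115.89), 130)])
scene (np.float64(0.82), np.float64(0.8), np.int64(951), [(np.float64(2.12), 92), (np.float64(122.7), 62), (np.float64(-117.25), 93)])
wrist (np.float64(3.54), np.float64(0.95), np.int64(26626), [(None, 0), (np.float64(124.69), 2585), (np.float64(-117.36), 2254)])
[0.50805857 0.16906199 0.12586894] [-1.43206586 -1.31698763  6.61812942] [-0.47611375  0.16132376 -0.00166091] [ 1.900e-01  1.710e-01  1.920e+00 -1.000e-03  1.049e+00 -1.130e+00]
[[0.5081 0.1691 0.1259]
 [0.5081 0.1691 0.1259]
 [0.508  0.1691 0.1259]
 [0.5081 0.1691 0.1259]]
mean [0.50805354 0.16907053 0.12587357] ang [75.69 75.69 75.7  75.69] tilt [ 0.00073987 -0.00043428] F [-1.04 -2.38  5.78 -0.5   0.15  0.01]
handle end x 0.0462 y 0.0002 top -0.0122
handle yaw in tool [np.float64(0.02), np.float64(-0.008)]
(array([ 0.0011,  0.0009, -0.0251]), np.float64(75.6940644531147), np.float64(-19.9559355468853))
screw px 0 0
```

Converted, 20 degrees / 90 = 0.2222.

carry_out(
  deltas=[
    [0,0,0,0.0444,0.015],
    [0,0,0,0.0889,0.015],
    [0,0,0,0.1333,0.015],
    [0,0,0,0.1778,0.015],
    [0,0,0,0.2222,0.015],
    [0,0,0,0.2222,0.015],
  ],
)

```text
time_s: 12.6
position: [0.5077, 0.1689, 0.1258]
eef_rot: [0.295, 0.955, -0.0, -0.0]
wrist_force: [-1.4, -2.0, 7.0]
width: 0.021
grasp_force: 60.9
```

```bash
python3 star.py|tail -2; python3 chk.py|sed -n 5,6p
```

```text
wrist (np.float64(4.28), np.float64(0.95), np.int64(26830), [(np.float64(8.56), 893), (np.float64(124.5), 2697), (np.float64(-117.38), 2063)])
[0.50768341 0.16886761 0.12585425] [-1.14159624 -3.06586838  6.13638098] [-0.56379091  0.31428232  0.0057067 ] [ 1.900e-01  1.710e-01  1.921e+00 -1.000e-03  1.050e+00 -7.810e-01]
mean [0.50767997 0.16888539 0.12584505] ang [55.7 55.7 55.7 55.7] tilt [-0.00033977 -0.00087667] F [-1.56 -2.28  6.25 -0.61  0.32  0.02]
handle end x 0.0463 y 0.0003 top -0.0122
```

Converted, 16 degrees / 90 = 0.1778.

carry_out(
  deltas=[
    [0,-0.0003,-0.0002,0.0444,0.015],
    [0,-0.0003,-0.0002,0.0889,0.015],
    [0,-0.0003,-0.0002,0.1333,0.015],
    [0,-0.0003,-0.0002,0.1778,0.015],
  ],
)

```text
time_s: 13.35
position: [0.5073, 0.1688, 0.1259]
eef_rot: [0.426, 0.905, -0.001, -0.0]
wrist_force: [-1.1, -2.1, 5.9]
width: 0.0212
grasp_force: 60.9
```

```bash
python3 star.py|tail -2; python3 chk.py|sed -n 5,6p
```

```text
wrist (np.float64(-9.18), np.float64(0.96), np.int64(26321), [(np.float64(-6.26), 1194), (np.float64(111.07), 2722), (np.float64(-130.9), 2045)])
[0.50725761 0.16875916 0.12585173] [-0.87824893 -2.47660475  6.05446412] [-0.55246308  0.35697124  0.0235312 ] [ 1.900e-01  1.710e-01  1.921e+00 -1.000e-03  1.051e+00 -5.020e-01]
mean [0.50727927 0.16876368 0.12586338] ang [39.69 39.69 39.7  39.7 ] tilt [-0.00076331 -0.00062697] F [-1.95 -1.9   5.52 -0.5   0.38  0.03]
handle end x 0.0464 y 0.0002 top -0.0122
```

The star follows (moved 13.4°), with about 15° to go.

Converted, 12 degrees / 90 = 0.1333.

carry_out(
  deltas=[
    [0,0,0,0.0333,0.015],
    [0,0,0,0.0667,0.015],
    [0,0,0,0.1,0.015],
    [0,0,0,0.1222,0.015],
    [0,0,0,0.1333,0.015],
  ],
)

```text
time_s: 14.2
position: [0.507, 0.1688, 0.1259]
eef_rot: [0.518, 0.856, -0.001, -0.0]
wrist_force: [-2.6, -1.7, 6.4]
width: 0.0215
grasp_force: 60.9
```

```bash
python3 star.py|tail -2; python3 chk.py|sed -n 5,6p
```

```text
wrist (np.float64(-20.55), np.float64(0.96), np.int64(27832), [(np.float64(-18.01), 1247), (np.float64(99.79), 2729), (np.float64(-142.55), 2080)])
[0.50703624 0.16880948 0.12586106] [-3.2111733  -2.02979128  6.25298301] [-0.48877011  0.43523598  0.12163622] [ 0.19   0.171  1.921 -0.     1.051 -0.293]
mean [0.50701844 0.16879723 0.12584514] ang [27.71 27.71 27.72 27.71] tilt [-0.0014745  -0.00065758] F [-2.08 -1.82  6.71 -0.46  0.51  0.12]
handle end x 0.0464 y 0.0002 top -0.0122
```

Converted, 2.5 degrees / 90 = 0.0278.

carry_out(
  deltas=[
    [0,0,0,0.0111,0.015],
    [0,0,0,0.0222,0.015],
    [0,0,0,0.0278,0.015],
  ],
)

```text
time_s: 14.85
position: [0.507, 0.1688, 0.1259]
eef_rot: [0.536, 0.844, -0.001, -0.0]
wrist_force: [-1.5, -1.6, 6.7]
width: 0.0216
grasp_force: 60.9
```

```bash
python3 star.py|tail -2; python3 chk.py|sed -n 5,6p
```

```text
wrist (np.float64(-22.93), np.float64(0.96), np.int64(27939), [(np.float64(-20.49), 1241), (np.float64(97.43), 2731), (np.float64(-144.9), 2065)])
[0.50699237 0.16882784 0.1258798 ] [-2.36813622 -2.30058354  6.73981389] [-0.49425081  0.50535791  0.03693125] [ 0.19   0.171  1.921 -0.     1.051 -0.25 ]
mean [0.50698224 0.16882112 0.12585905] ang [25.21 25.22 25.22 25.22] tilt [-0.00156763 -0.00063843] F [-2.18 -2.15  6.91 -0.46  0.52  0.11]
handle end x 0.0464 y 0.0002 top -0.0121
```

Converted, 1.2 degrees / 90 = 0.0133.

carry_out(
  deltas=[
    [0,0,0,0.0056,0.015],
    [0,0,0,0.0111,0.015],
    [0,0,0,0.0133,0.015],
  ],
)

```text
time_s: 15.5
position: [0.5069, 0.1689, 0.1258]
eef_rot: [0.545, 0.839, -0.001, -0.001]
wrist_force: [-3.1, -2.9, 6.6]
width: 0.0207
grasp_force: 61.0
```

```bash
python3 star.py|tail -2; python3 chk.py|sed -n 5,6p
```

```text
wrist (np.float64(-24.08), np.float64(0.96), np.int64(28013), [(np.float64(-21.65), 1257), (np.float64(96.28), 2733), (np.float64(-146.07), 2062)])
[0.50696408 0.16882544 0.12586394] [-1.89987823 -2.09335152  6.30618123] [-0.52030781  0.58082143  0.11932535] [ 0.19   0.171  1.921 -0.     1.051 -0.229]
mean [0.50693509 0.16882337 0.12583429] ang [24.02 24.02 24.02 24.02] tilt [-0.0017368  -0.00065973] F [-2.6  -1.76  6.58 -0.46  0.54  0.12]
handle end x 0.0464 y 0.0002 top -0.0122
```

Converted, 1 degrees / 90 = 0.0111.

carry_out(
  deltas=[
    [0,0,0,0.0056,0.015],
    [0,0,0,0.0111,0.015],
  ],
)

```text
time_s: 16.05
position: [0.5069, 0.1688, 0.1258]
eef_rot: [0.552, 0.834, -0.001, -0.001]
wrist_force: [-2.7, -1.6, 7.0]
width: 0.0214
grasp_force: 61.0
```

```bash
python3 star.py|tail -2; python3 chk.py|sed -n 5,6p
```

```text
wrist (np.float64(-24.41), np.float64(0.96), np.int64(27980), [(np.float64(-22.19), 1304), (np.float64(95.97), 2738), (np.float64(-146.35), 2047)])
[0.50693816 0.1688527  0.12585801] [-2.6091953  -3.01510078  6.99359218] [-0.47133719  0.5751896   0.18102845] [ 0.19   0.171  1.921 -0.     1.051 -0.212]
mean [0.50694082 0.16884634 0.12585854] ang [23.03 23.04 23.04 23.04] tilt [-0.00166821 -0.00064545] F [-2.28 -2.04  6.36 -0.45  0.57  0.2 ]
handle end x 0.0464 y 0.0001 top -0.0121
```

Converted, 0.7 degrees / 90 = 0.0078.

carry_out(
  deltas=[
    [0,0,0,0.0044,0.015],
    [0,0,0,0.0078,0.015],
  ],
)

```text
time_s: 16.6
position: [0.5069, 0.1689, 0.1259]
eef_rot: [0.557, 0.831, -0.001, -0.001]
wrist_force: [-2.5, -1.6, 6.8]
width: 0.0211
grasp_force: 61.0
```

```bash
python3 star.py|tail -2; python3 chk.py|sed -n 5,6p
```

```text
wrist (np.float64(-24.46), np.float64(0.96), np.int64(27995), [(np.float64(-22.41), 1358), (np.float64(95.93), 2740), (np.float64(-146.37), 2027)])
[0.50691497 0.16884448 0.12585152] [-2.00366911 -1.39830843  6.0606674 ] [-0.41933402  0.61689262  0.24513346] [ 0.19   0.171  1.921 -0.     1.051 -0.199]
mean [0.50690725 0.1688528  0.12584689] ang [22.34 22.35 22.35 22.35] tilt [-0.00178417 -0.00071536] F [-2.64 -1.76  6.84 -0.47  0.57  0.21]
handle end x 0.0464 y 0.0001 top -0.0122
```

The star has stopped and torque is rising (0.12 → about 0.23 N m): it is at the stop. I relax the torque and lift straight out.

Converted, -3 degrees / 90 = -0.0333.

carry_out(
  deltas=[
    [0,0,0,-0.0167,0.015],
    [0,0,-0.001,-0.0333,0.015],
    [0,0,-0.004,-0.0333,0.015],
    [0,0,-0.008,-0.0333,0.015],
    [0,0,-0.012,-0.0333,0.015],
    [0,0,-0.016,-0.0333,0.015],
    [0,0,-0.022,-0.0333,0.015],
    [0,0,-0.035,-0.0333,0.015],
    [0,0,-0.05,-0.0333,0.015],
    [0,0,-0.07,-0.0333,0.015],
    [0,0,-0.07,-0.0333,0.015],
    [0,0,-0.07,-0.0333,0.015],
  ],
)

```text
time_s: 18.15
position: [0.5082, 0.1692, 0.1967]
eef_rot: [0.536, 0.844, 0.001, 0.001]
wrist_force: [1.6, 0.1, -3.2]
width: 0.0213
grasp_force: 60.6
```

```bash
python3 star.py; python3 chk.py|sed -n 5,7p; python3 -c "
from h import *
print(delta([.5012,-.2274,.195],78.4))"
```

```text
w1 (np.float64(3.75), np.float64(0.95), np.int64(20299), [(np.float64(4.3), 1134), (np.float64(124.64), 1601), (np.float64(-117.15), 1434)])
top (np.float64(-24.98), np.float64(0.96), np.int64(1305), [(np.float64(-26.07), 132), (None, 0), (np.float64(-143.81), 127)])
scene (np.float64(-25.32), np.float64(0.9), np.int64(1038), [(np.float64(-27.68), 93), (np.float64(96.37), 95), (np.float64(-144.64), 83)])
wrist (np.float64(-24.7), np.float64(0.96), np.int64(17408), [(np.float64(-24.02), 963), (np.float64(96.07), 1595), (np.float64(-146.17), 1285)])
[0.50663972 0.16882092 0.19427203] [-0.92869963  0.29085278 -2.14555545] [ 0.06095362  0.0124574  -0.03836697] [ 0.19   0.081  1.877  0.     1.185 -0.249]
mean [0.5067284  0.16882859 0.19419633] ang [25.19 25.19 25.19 25.19] tilt [-0.00170211 -0.00033215] F [-0.01 -0.18 -2.06 -0.    0.03  0.02]
handle end x 0.0464 y 0.0002 top -0.0122
handle yaw in tool [np.float64(0.01), np.float64(-0.002)]
(array([-0.3562, -0.1738, -0.0005]), np.float64(25.188991779037156), np.float64(-53.21100822096287))
```

Converted, -53.2 degrees / 90 = -0.5911.

carry_out(
  deltas=[
    [-0.356,-0.174,0,-0.5911,0.015],
    [-0.356,-0.174,0,-0.5911,0.015],
    [-0.356,-0.174,0,-0.5911,0.015],
    [-0.356,-0.174,0,-0.5911,0.015],
    [-0.356,-0.174,0,-0.5911,0.015],
    [-0.356,-0.174,0,-0.5911,0.015],
    [-0.356,-0.174,0,-0.5911,0.015],
    [-0.356,-0.174,0,-0.5911,0.015],
    [-0.356,-0.174,0,-0.5911,0.015],
    [-0.356,-0.174,0,-0.5911,0.015],
    [-0.356,-0.174,0,-0.5911,0.015],
    [-0.356,-0.174,0,-0.5911,0.015],
  ],
)

```text
time_s: 19.7
position: [0.5013, -0.2262, 0.1947]
eef_rot: [0.101, 0.995, 0.001, -0.001]
wrist_force: [0.1, 0.8, -2.3]
width: 0.0211
grasp_force: 60.4
```

```bash
python3 chk.py|sed -n 4,5p; python3 -c "
from h import *
print(delta([.5012,-.2278,.155],78.4))
c=cap('wrist');X=cloud(c);m=(c['range_z']>0)&(abs(X[...,2]-.06)<.002)&(np.hypot(X[...,0]-.5,X[...,1]+.227)<.06)
print(cv2.minAreaRect(X[m][:,:2].astype(np.float32)))"
```

```text
[ 0.5016 -0.226   0.1952]]
mean [ 0.50150535 -0.2259132   0.19502761] ang [78.47 78.49 78.49 78.49] tilt [-0.00019471  0.00026048] F [ 0.21  0.07 -1.97 -0.01 -0.01  0.01]
(array([ 0.0001, -0.0019,  0.0402]), np.float64(78.49293433406861), np.float64(0.09293433406860174))
((0.5012865662574768, -0.22749507427215576), (0.07018154859542847, 0.07067809998989105), 89.78448486328125)
```

carry_out(
  deltas=[
    [0,-0.0017,0.01,0,0.015],
    [0,-0.0017,0.03,0,0.015],
    [0,-0.0017,0.044,0,0.015],
    [0,-0.0017,0.044,0,0.015],
    [0,-0.0017,0.044,0,0.015],
    [0,-0.0017,0.044,0,0.015],
  ],
)

```text
time_s: 20.55
position: [0.5018, -0.2292, 0.152]
eef_rot: [0.101, 0.995, -0.0, 0.001]
wrist_force: [-0.2, -0.6, -1.7]
width: 0.021
grasp_force: 60.3
```

```bash
python3 chk.py|sed -n 4,6p; python3 -c "
from h import *
print(delta([.5012,-.2276,.1],78.4))"
```

```text
[ 0.5017 -0.2292  0.1522]]
mean [ 0.50187041 -0.2293186   0.15231212] ang [78.39 78.39 78.39 78.39] tilt [ 0.00142027 -0.00090611] F [-0.38 -0.43 -2.51  0.   -0.02 -0.01]
handle end x 0.0462 y 0.0003 top -0.0122
(array([0.0009, 0.0015, 0.0522]), np.float64(78.38952845740802), np.float64(-0.01047154259198635))
```

carry_out(
  deltas=[
    [0.0004,0.0013,0.003,0,0.015],
    [0.0004,0.0013,0.008,0,0.015],
    [0.0004,0.0013,0.014,0,0.015],
    [0.0004,0.0013,0.02,0,0.015],
    [0.0004,0.0013,0.026,0,0.015],
    [0.0004,0.0013,0.026,0,0.015],
  ],
)

```text
time_s: 21.35
position: [0.5003, -0.2271, 0.1238]
eef_rot: [0.101, 0.995, 0.0, -0.001]
wrist_force: [0.1, -0.1, -1.4]
width: 0.0205
grasp_force: 60.4
```

```bash
python3 chk.py|sed -n 4,6p; python3 -c "
from h import *
print(delta([.5012,-.2275,.1],78.4))"
```

```text
[ 0.5012 -0.2277  0.1255]]
mean [ 0.50094365 -0.22748049  0.12501047] ang [78.39 78.39 78.39 78.39] tilt [ 0.00028581 -0.00016593] F [ 0.07 -0.04 -2.11  0.01 -0.01 -0.03]
handle end x 0.0460 y 0.0003 top -0.0124
(array([0.0001, 0.0002, 0.0255]), np.float64(78.38678984744688), np.float64(-0.013210152553128296))
```

Centred in the hole and free. Lower to just above the floor.

carry_out(
  deltas=[
    [0,0,0.005,0,0.015],
    [0,0,0.01,0,0.015],
    [0,0,0.015,0,0.015],
    [0,0,0.02,0,0.015],
    [0,0,0.023,0,0.015],
    [0,0,0.0255,0,0.015],
    [0,0,0.0255,0,0.015],
    [0,0,0.0255,0,0.015],
  ],
)

```text
time_s: 22.35
position: [0.5012, -0.2276, 0.0999]
eef_rot: [0.101, 0.995, -0.0, 0.0]
wrist_force: [-0.1, 0.2, -1.8]
width: 0.0215
grasp_force: 60.5
```

carry_out(
  deltas=[
    [0,0,0.0007,0,0.015],
    [0,0,0.001,0,0.015],
    [0,0,0.001,0,0.022],
    [0,0,0.001,0,0.026],
    [0,0,0.001,0,0.032],
    [0,0,0.001,0,0.04],
    [0,0,0.001,0,0.06],
    [0,0,0.001,0,0.06],
    [0,0,0.001,0,0.06],
  ],
  force=20,
)

```text
time_s: 23.25
position: [0.5011, -0.2276, 0.0988]
eef_rot: [0.101, 0.995, -0.0, 0.0]
wrist_force: [0.4, -0.3, 0.1]
width: 0.0598
grasp_force: 0.0
```

carry_out(
  deltas=[
    [0,0,-0.01,0,0.06],
    [0,0,-0.04,0,0.06],
    [0,0,-0.09,0,0.06],
    [0,0,-0.14,0,0.06],
    [-0.08,0,-0.14,0,0.06],
    [-0.08,0,-0.14,0,0.06],
    [-0.08,0,-0.14,0,0.06],
    [-0.08,0,-0.14,0,0.06],
  ],
)

```text
time_s: 24.05
position: [0.5793, -0.2434, 0.2388]
eef_rot: [0.101, 0.995, 0.0, -0.001]
wrist_force: [-0.3, -0.0, -0.8]
width: 0.0601
grasp_force: 0.0
```

```bash
python3 key2.py; python3 star.py|sed -n 2,3p; python3 -c "
from h import *
c=cap('wrist','fin_w.png');a=cap('scene','fin_s.png');b=cap('top')
cv2.imwrite('pics/fin.png',np.hstack([cv2.resize(b['image'][130:330,60:460],(800,400))])[:,:,::-1])"
```

```text
rows 13 151
((0.4999411702156067, -0.22690778970718384), (0.022069020196795464, 0.0891212448477745), 78.47705841064453) 0.11117189355056217
len 0.0885327646288398
ctr [ 0.50059175 -0.22705289] 78.47705841064453 (array([0.0795, 0.0002, 0.1406]), np.float64(78.39889510859639), np.float64(-0.07816330204813937))
top (np.float64(-24.96), np.float64(0.95), np.int64(1780), [(np.float64(-26.23), 131), (np.float64(95.42), 136), (np.float64(-144.07), 132)])
scene (np.float64(-24.72), np.float64(0.92), np.int64(1126), [(np.float64(-26.43), 99), (np.float64(96.1), 83), (np.float64(-143.65), 91)])star.py:7: RuntimeWarning: Mean of empty slice.
  z=np.exp(3j*th[a]).mean();s=np.degrees(np.angle(z))/3
  ret = ret.dtype.type(ret / rcount)
```

View pics/fin_s.png

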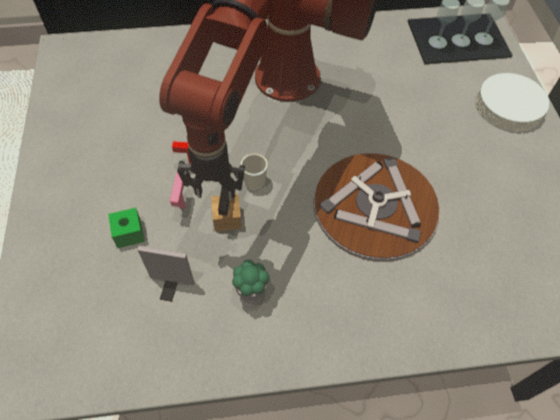

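View pics/fin_w.png

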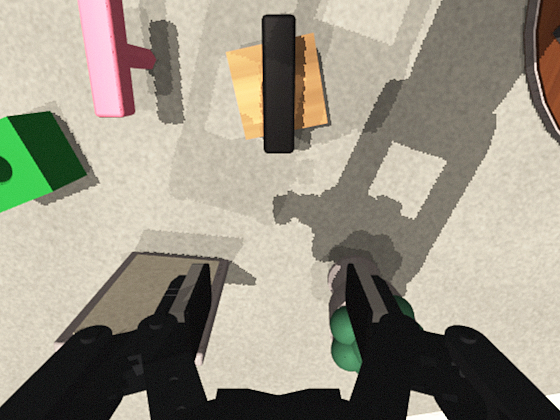

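The key stands upright in the wooden stand at (279,83) in the wrist view, handle top 111 mm. The scene view shows the star at (378,200) with its arms square across the legs, and nothing else has been disturbed.

```bash
python3 -c "
from rig import arm
print(arm.finish_job())"
```

```text
the job is handed in; nothing more can be done
None
```

The job is handed in at about 24 s: the star was turned to its stop with its arms square across the legs, and the key stands upright back in its wooden stand with nothing else disturbed.

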